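# Clear and reload the desktop engraver

## Task

First clear the two wooden offcuts off the bed of the small engraving machine into the scrap box. Then lay the new board flat in the guide channel on the bed, pushed fully back against the stop, and finally lay the retaining bar across it, down in the slots of both posts with its grip upward and its ends sticking out about equally. Leave the mug alone.

Things in the scene. Friction and masses are not known exactly. Their poses are not given: they have to be found in the camera images.
- engraver: small desktop engraving machine, fixed. Origin: centre of its underside on the worktop; x to its back (away from the robot), y to its left, z up; mm in this frame: grey bed plate x -130..120, y -178..178, top at z 40; side plates at y +-178..192, x 22..108, up to z 210
- beam (a point): middle of the lower front edge of the gantry beam, axes as the engraver's, 115 mm above the bed. The beam is 40 mm deep (to +x), 45 high and 356 long (y). In front of its left end hangs the parked spindle: from 55 mm in front of this edge, y 106..162 mm, from 39 mm above the bed up to 195. A motor sits on the back of the beam at its right end
- channel_home (a point): point on the bed's top in the guide channel, under the board's centre when it is fully home; axes as the engraver's. The channel runs along x between two strips 6 mm high and 12 wide, inner faces at y +-31 mm (62 apart), from 85 mm in front of this point to 85 behind, where a stop 12 mm high closes it. Its front end is open
- bar_home (a point): where the centre of the retaining bar's underside lies when home: 23 mm above the bed, 70 mm in front of channel_home; axes as the engraver's. Two posts at y +-80 mm (24 mm in y, 43 in x) have slots for the bar, 25 mm wide in x, 12 deep, bevelled, open at the top; slot floors are at this height, 1 mm above the top of a board lying in the channel
- offcut_short: short stepped chunk of pale wood lying on the bed under the beam, 70 (x) x 40 (y) x 26 mm; 24 mm wide over its whole length (y -20..4), with a step 42 mm long (x -35..7) out to y 20. Origin: centre of the underside
- offcut_long: plain sawn chunk of pale wood lying on the bed under the beam, 80 (x) x 30 (y) x 26 mm. Origin: centre of the underside. One of the two offcuts lies in the guide channel, the other to the right of it
- blank: the new board: flat pale wood, 170 (x, long axis) x 56 (y) x 22 mm, starting on the worktop behind the scrap box. Origin: centre of the underside. Either end may go to the stop
- retaining_bar: steel flat bar 200 mm long (its y axis), 20 wide (x), 10 high, with a black grip on its middle 50 long (y), 14 wide (x), from 10 to 36 mm above the underside. Starts lying across the thin (2 mm) mouse mat on the right. Origin: centre of the underside. Either way round will do. 0.3 kg
- scrap_box: open grey plastic box, loose, 130 (x) x 170 (y) outside (140 x 180 over the rim), 85 mm high, walls and floor 4 mm; right of the machine. Origin: centre of the underside
- mug: white mug, 82 mm across, 112 mm with its handle (at -y), 94 mm high, standing right of the board; leave alone. Origin: centre of the underside's bounding box

How it is judged:
By the outcome, as a careful person would: the job done as asked, in the order asked, and still so for the second after the job is handed in, with the robot touching nothing.
It also fails if it takes over 72 s, if anything falls off the work surface, if the arm or the gripper's body presses on something with over 40 N, if the wrist force passes 120 N, or if a joint passes its speed limit or range.

## Robot

A 6-joint arm with a two-finger parallel gripper is mounted at the origin on a cart in front of the work surface, level with it; the furniture and walls round the work are solid. World frame = base frame: x ahead of the robot, y to its left, z up, the work surface at z = 0. Lengths are in m, angles in rad, forces in N, time in s.
With the tool pointing down it reaches from about 0.25 to 0.775 m from the base axis. Payload 4 kg.
Tool frame: the origin (TCP) lies between the finger pads; the fingertips stand 11 mm ahead of it and the grasp point (between the pads) lies 8 mm behind it (robot.tip_extent is the z of the fingertips in the tool frame, in m); z points along the fingers, y is the line along which they close (so a half turn about z gives the same grasp; the last joint's range is limited). The gripper opens to 94 mm and grips with 3 to 60 N. Pads are 16 mm wide; open, the fingers measure 119 mm over their backs; the gripper's body (75 mm by 177 mm) begins 78 mm behind the grasp point.
Start: joints at [-1.323, 0.087, 1.371, -0, 1.684, -0.103], TCP at [0.189, -0.517, 0.217] pointing down, gripper open.
Joint ranges: [-3.1, 3.1], [-0.76, 2.03], [0.27, 2.55], [-1.08, 4.22], [0.17, 2.65], [-2.57, 2.57]. Speed limits (rad/s): [2.79, 2.79, 3.14, 3.14, 3.14, 3.14].

## Interface

Orientations are given as [roll, pitch, yaw] about the fixed x, y, z axes, in that order (R = Rz(yaw) Ry(pitch) Rx(roll)).
In Python, from bench import robot, imaging gives the robot as it stands.
- The arm moves only by the shell command python3 -m pendant 'ROWS'. ROWS is JSON, a list of rows, each a list of 7 numbers: the shift along the world's x, y, z in cm, then the turn, a rotation vector about the world's x, y, z in degrees, then the opening, from 0 (shut) to 1 (fully open). In form: [[dx, dy, dz, ax, ay, az, jaw], ...]. A call has 1 to 8 rows; each row shifts and turns the commanded pose from where the row before left it; what a row does not reach is not made up. A row lasts 1/10 s, in which the tool goes at most 50 mm and 8.59 degrees, less where a joint would pass 70% of its speed; a pose out of reach is approached as far as the arm can. A call is refused whole if a number of a shift passes 5 or a number of a turn 8.59, either way. A call with a gripper value outside its range is refused whole. The fingers move at their own pace and stop on an object; the grip force is fixed at half the most. Time passes only in rows, so rows that do not move let the fingers close. It gives the time, the measured TCP pose, the force, the opening and the grip force at its end, in the units of the state.
- robot.get_obs(): the state, without advancing time (a new reading comes with each control period).
- imaging.snapshot(name): name is "scene" or "side" or "wrist"; returns the picture (480x640x3 uint8, red, green, blue); there is no depth.
- imaging.camera_params(name): a dict with "camera_matrix" (3x3 intrinsics, pixels), "R" (3x3) and "t" (3): a world point X has camera coordinates R X + t. Camera axes: x right, y down, z forward; pixel columns grow to the right and rows downward; lengths in m; the calibration is good to about 2 mm. A picture is of the moment at which its call begins: read the wrist's pose just before it. camera_params takes no time and is no camera call; for the wrist camera it gives the pose at the moment of the call.
- robot.close_job(): hands the job in; it is judged then, once.
The state is a dict: "time": time; "joint_positions": joint angles; "qvel": joint speeds; "joint_torque": joint torques, N m; "tool_pos": TCP position; "ee_rot": TCP orientation; "wrist_force": force on the tool from outside, world axes, zero at the start; "wrist_torque": the same for the moment, N m; "width": finger opening in m; "finger_force": force on a finger pad.
Only numpy, scipy, OpenCV 4.12 (cv2) and the standard library are available. Lean on these libraries where they do the work, as an engineer would, in place of code of your own. Each camera call takes 0.05 s, during which the arm holds its last target. There are 200 camera calls.

## Working session

There is one attempt and no reset: what is moved stays moved. The work goes in short steps, Python scripts to look and compute and a shell command to move; the robot and the scene stay as the last step left them, time stands still between calls to the robot, and variables do not carry over. Pictures are saved under pics/ and viewed, at most 10 in all, crops included, and the job is handed in when it is done.

```bash
ls; mkdir -p pics
python3 - <<'E'
from bench import robot, imaging
import cv2, numpy as np
for n in ["scene","side"]:
    im=imaging.snapshot(n); cv2.imwrite(f"pics/{n}0.png",im[:,:,::-1])
    p=imaging.camera_params(n); print(n,np.round(p["camera_matrix"],1).tolist(),np.round(-p["R"].T@p["t"],3),np.round(p["R"],3).tolist())
o=robot.get_obs(); print(o["time"],o["tool_pos"],o["ee_rot"],o["width"],robot.tip_extent)
E
```

```text
pics
scene [[570.3, 0.0, 315.1], [0.0, 570.3, 243.9], [0.0, 0.0, 1.0]] [-0.262  0.49   0.698] [[-0.607, -0.795, 0.008], [-0.407, 0.301, -0.862], [0.683, -0.527, -0.506]]
side [[438.4, 0.0, 315.9], [0.0, 438.4, 241.8], [0.0, 0.0, 1.0]] [ 0.369 -0.923  0.834] [[0.979, -0.201, -0.022], [-0.145, -0.625, -0.767], [0.141, 0.754, -0.641]]
0.1 [ 0.18887993 -0.51603291  0.21540894] [-3.13956724e+00 -1.83246131e-04  3.50783133e-01] 0.09383767696252697 0.011
```

View pics/scene0.png

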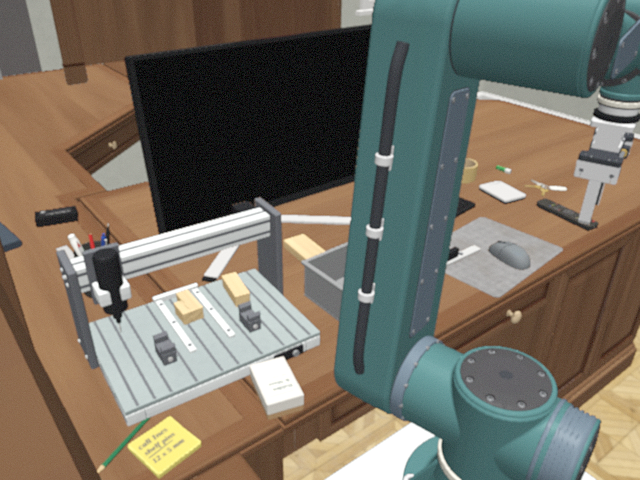

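View pics/side0.png

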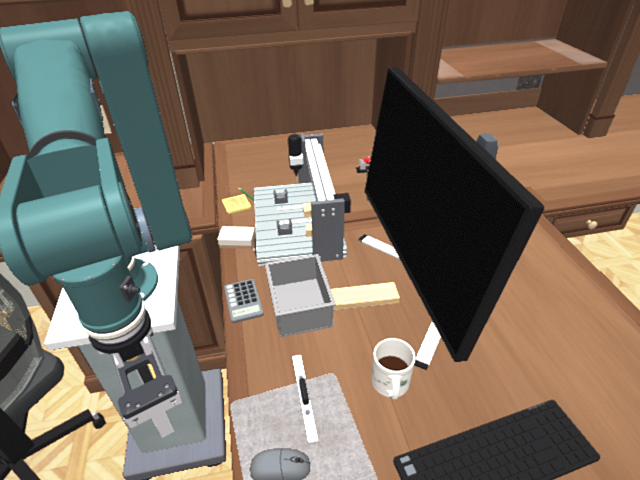

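Run:
```python
import cv2, numpy as np
s=cv2.imread("pics/scene0.png"); d=cv2.imread("pics/side0.png")
cv2.imwrite("pics/a.png",cv2.resize(s[195:395,70:330],None,fx=3,fy=3,interpolation=cv2.INTER_CUBIC))
A=cv2.resize(d[250:450,230:430],None,fx=2,fy=2,interpolation=cv2.INTER_CUBIC)
B=cv2.resize(d[175:275,250:350],None,fx=4,fy=4,interpolation=cv2.INTER_CUBIC)
cv2.imwrite("pics/b.png",np.hstack([A,B]))
```

```text
(no output)
```

View pics/a.png

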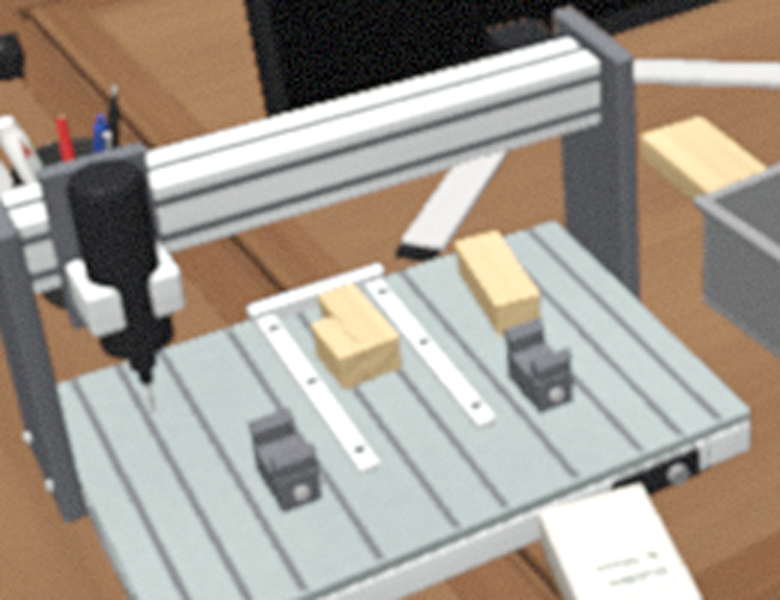

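View pics/b.png

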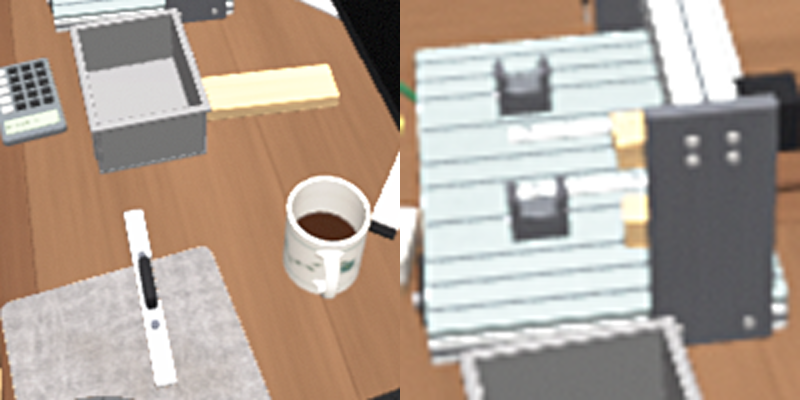

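```bash
cat > h.py <<'E'
import numpy as np, json
from bench import robot, imaging
from scipy.optimize import least_squares
def proj(p,X):
    c=np.atleast_2d(X)@np.array(p["R"]).T+np.array(p["t"]); q=c@np.array(p["camera_matrix"]).T
    return q[:,:2]/q[:,2:]
def ray(p,uv,z):
    R=np.array(p["R"]);C=-R.T@np.array(p["t"])
    d=R.T@np.linalg.solve(np.array(p["camera_matrix"]),np.array([uv[0],uv[1],1.]))
    return C+d*(z-C[2])/d[2]
def T(x,y,a,P):
    P=np.atleast_2d(P).astype(float);c,s=np.cos(a),np.sin(a)
    return np.c_[x+c*P[:,0]-s*P[:,1],y+s*P[:,0]+c*P[:,1],P[:,2]]
def A(u,v): return (u/3+70-.33,v/3+195-.33)
def B(u,v): return ((u-400)/4+250-.37,v/4+175-.37)
def C(u,v): return (u/2+230-.25,v/2+250-.25)
E
cat > m.py <<'E'
from h import *
S=imaging.camera_params("scene");D=imaging.camera_params("side")
# channel pts rel channel_home (mm), z world
ch=[((-85,31,46),A(357,470)),((-85,43,46),A(357,470))]
chp=[((-85,43,46),A(357,470)),((-85,31,46),A(380,460)),((-85,-31,46),A(475,425)),((-85,-43,46),A(496,415)),((85,-31,46),A(366,285)),]
eng=[((-130,-178,40),A(749,412)),]
engs=[((22,-192,210),B(648,112)),((108,-192,210),B(776,97)),((-130,178,40),B(414,50)),((-130,-178,40),B(428,333))]
chs=[((-85,43,46),B(508,127)),((-85,31,46),B(508,142))]
def f(v,full=False):
    x,y,a,cx,cy=v; r=[]
    for p,L,o in((S,eng,0),(D,engs,0),(S,chp,1),(D,chs,1)):
        for P,uv in L:
            P=np.array(P,float)/1000
            if o: P=P+[cx,cy,0]
            r.append(proj(p,T(x,y,a,P))[0]-uv)
    return np.array(r) if full else np.ravel(r)
s=least_squares(f,[.5,0,0,0,0],loss="soft_l1")
print(np.round(s.x,4)); print(np.round(f(s.x,True),1).tolist())
x,y,a,cx,cy=s.x
for n,P in dict(ch=(cx,cy,0.04),bar=(cx-.07,cy,.063)).items(): print(n,T(x,y,a,P).round(4))
def show(n,p,L,z):
    W=np.array([ray(p,q,z) for q in L]); print(n,W[:,:2].round(4).tolist())
    return W
# offcut tops at z .066
show("short scene TL front..",S,[A(313,325),A(345,350),A(350,355),A(400,338),A(345,285),A(318,296)],.066)
show("long scene top",S,[A(457,240),A(497,232),A(538,293),A(500,303)],.066)
show("short long side",D,[B(612,112),B(647,110),B(617,145),B(622,197),B(648,195),B(624,222)],.066)
show("blank side top",D,[C(207,78),C(333,66),C(338,96),C(210,110)],.022)
show("bar top side z.012",D,[C(124,212),C(142,209),C(175,379),C(155,384)],.012)
show("grip top",D,[C(142,256),C(155,300),C(150,308)],.038)
show("box rim",D,[C(72,25),C(178,12),C(207,108),C(98,128)],.085)
show("mug",D,[C(285,205),C(368,205),C(328,180),C(328,240)],.094)
E
python3 m.py
```

```text
[ 0.515   0.1571 -0.0693  0.0252 -0.0006]
[[0.4, -0.8], [-1.2, -0.2], [0.8, 0.3], [0.1, -1.0], [-0.2, -1.8], [0.8, -0.3], [-0.3, 0.5], [0.9, -0.4], [-0.0, 0.5], [-0.7, -0.3], [0.1, -0.6], [0.3, -2.1]]
ch [[0.5401 0.1548 0.04  ]]
bar [[0.4703 0.1596 0.063 ]]
short scene TL front.. [[0.5745, 0.1746], [0.5396, 0.1702], [0.5332, 0.1701], [0.5305, 0.1379], [0.602, 0.1395], [0.6011, 0.1587]]
long scene top [[0.6051, 0.0565], [0.5976, 0.0301], [0.5208, 0.0453], [0.5258, 0.0702]]
short long side [[0.5359, 0.1732], [0.5625, 0.1696], [0.5319, 0.1299], [0.5239, 0.0664], [0.5425, 0.0644], [0.52, 0.0376]]
blank side top [[0.5531, -0.1611], [0.7167, -0.1763], [0.7051, -0.2274], [0.5442, -0.2149]]
bar top side z.012 [[0.4173, -0.3324], [0.4376, -0.3328], [0.4345, -0.5295], [0.415, -0.5302]]
grip top [[0.4253, -0.4086], [0.4292, -0.4602], [0.4228, -0.4676]]
box rim [[0.3936, -0.092], [0.5296, -0.098], [0.528, -0.2661], [0.4025, -0.2683]]
mug [[0.5726, -0.4182], [0.6539, -0.4363], [0.6251, -0.3981], [0.6012, -0.4663]]
```

The pictures show the engraver, with the short offcut in the channel (its 40 mm wide end to the front), the long one to its right, both partly under the beam. The box, board and bar are roughly axis-aligned. Next I start the approach and compute the beam position.

```bash
python3 -m pendant '[[1.9,4.4,0,0,0,-3.6,1],[1.9,4.4,0,0,0,-3.6,1],[1.9,4.4,0,0,0,-3.6,1],[1.9,4.4,0,0,0,-3.6,1],[1.9,4.4,0,0,0,-3.6,1],[1.9,4.4,0,0,0,-3.6,1],[1.9,4.4,0,0,0,-3.6,1]]'
python3 - <<'E'
from h import *
S=imaging.camera_params("scene");D=imaging.camera_params("side")
x,y,a=.515,.1571,-.0693
c,s=np.cos(a),np.sin(a)
for q in [A(600,118),A(380,183),A(165,250)]:
    w=ray(S,q,.155)-[x,y,0]; print("beam in eng",c*w[0]+s*w[1],-s*w[0]+c*w[1])
for n,P in dict(beam=(.045,0,.155),postR=(-.045,-.08,.075),spR=(-.01,.106,.08)).items(): print(n,T(x,y,a,P).round(4))
for n,q in dict(postRtop_rearL=A(510,328),postRtop_rearR=A(540,320),frontR=A(570,350),postL_rl=A(250,420),postL_rr=A(283,412),L_fr=A(320,445)).items():
    w=ray(S,q,.075)-[x,y,0]; print(n,np.round([c*w[0]+s*w[1],-s*w[0]+c*w[1]],4))
E
```

```text
time: 0.8
tool_pos: [0.3221, -0.2065, 0.2161]
ee_rot: [-3.141, 0.0, -0.092]
wrist_force: [1.2, 0.1, -0.3]
width: 0.094
finger_force: 0.0
beam in eng 0.0508055816223614 -0.1806188597615537
beam in eng 0.05249621884331396 -0.029501998658012306
beam in eng 0.050446341258131265 0.10159570758739754
beam [[0.5599 0.154  0.155 ]]
postR [[0.4646 0.0804 0.075 ]]
spR [[0.5124 0.2635 0.08  ]]
postRtop_rearL [-0.0215 -0.0741]
postRtop_rearR [-0.0241 -0.0933]
frontR [-0.0607 -0.0942]
postL_rl [-0.0203  0.0884]
postL_rr [-0.0236  0.0703]
L_fr [-0.062   0.0634]
```

```bash
python3 -m pendant '[[1.9,4.3,-0.3,-0.5,-5.9,0,1],[1.9,4.3,-0.3,-0.5,-5.9,0,1],[1.9,4.3,-0.3,-0.5,-5.9,0,1],[1.9,4.3,-0.3,-0.5,-5.9,0,1],[1.9,4.3,-0.3,-0.5,-5.9,0,1],[1.9,4.3,-0.3,-0.5,-5.9,0,1],[0,0,0,0,0,0,1]]'
python3 - <<'E'
from h import *
import cv2
p=imaging.camera_params("wrist"); im=imaging.snapshot("wrist")
cv2.imwrite("pics/w1.png",im[:,:,::-1]); np.savez("w1.npz",K=p["camera_matrix"],R=p["R"],t=p["t"])
E
```

```text
time: 1.5
tool_pos: [0.4331, 0.0589, 0.195]
ee_rot: [-3.136, -0.617, -0.072]
wrist_force: [-0.1, -0.5, -0.4]
width: 0.0942
finger_force: 0.0
```

View pics/w1.png

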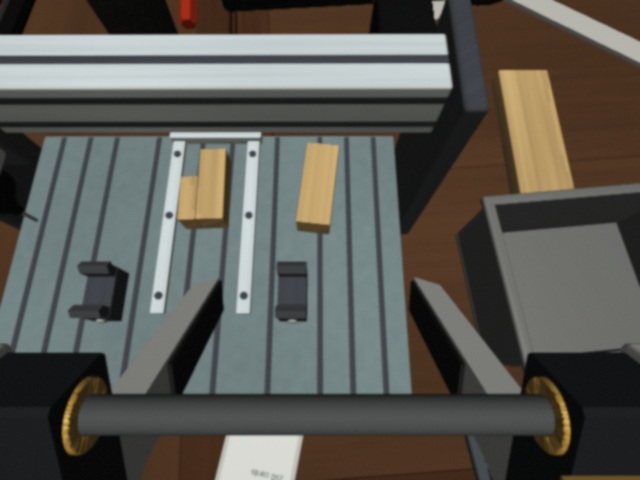

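Run:
```python
from h import *
f=np.load("w1.npz");p=dict(camera_matrix=f["K"],R=f["R"],t=f["t"])
def s(n,L,z): print(n,[ray(p,q,z)[:2].round(4).tolist() for q in L])
s("strip fronts",[(150,313),(165,313),(236,313),(251,313)],.046)
s("strip rears inner",[(179,141),(249,141)],.046)
s("stop front top edge",[(170,137),(261,137)],.052)
s("short top: FL FR BR BL stepBL",[(179,221),(224,219),(226,149),(200,149),(181,177)],.066)
s("long top: FL FR BR BL",[(297,222),(329,224),(338,145),(309,143)],.066)
s("postR rear L,R; front L,R",[(278,263),(307,263),(307,310),(276,310)],.075)
s("postL rear L,R; front L,R",[(78,263),(115,263),(108,310),(70,310)],.075)
s("bar slots R front/back low",[(278,274),(306,274),(306,302),(277,302)],.063)
```

```text
strip fronts [[0.4591, 0.1997], [0.4582, 0.1868], [0.4539, 0.1261], [0.453, 0.1133]]
strip rears inner [[0.6284, 0.1823], [0.6233, 0.1126]]
stop front top edge [[0.6295, 0.1892], [0.623, 0.0998]]
short top: FL FR BR BL stepBL [[0.5339, 0.1715], [0.533, 0.1323], [0.6031, 0.1309], [0.6048, 0.1551], [0.5768, 0.1715]]
long top: FL FR BR BL [[0.5257, 0.069], [0.5218, 0.0414], [0.5998, 0.0267], [0.6039, 0.0535]]
postR rear L,R; front L,R [[0.4875, 0.0861], [0.4858, 0.0625], [0.4479, 0.0649], [0.4496, 0.0891]]
postL rear L,R; front L,R [[0.4991, 0.2491], [0.4969, 0.2189], [0.4588, 0.2206], [0.4609, 0.2505]]
bar slots R front/back low [[0.4813, 0.0875], [0.4796, 0.064], [0.4562, 0.0655], [0.4579, 0.0892]]
```

```bash
python3 -m pendant '[[2,0,-3.3,0,0,-2,1],[2,0,-3.3,0,0,-2,1],[2,0,-3.3,0,0,-2,1],[1.6,-0.3,-1.2,0,0,0,1],[1.6,-0.3,-1.2,0,0,0,1],[1.6,0,-1.2,0,0,0,1],[0,0,0,0,0,0,1],[0,0,0,0,0,0,1]]'
```

```text
time: 2.35
tool_pos: [0.544, 0.0409, 0.0631]
ee_rot: [-3.14, -0.618, -0.198]
wrist_force: [0.8, -0.8, 0.4]
width: 0.0942
finger_force: 0.0
```

```bash
python3 -m pendant '[[0,1,-0.2,0,0,0,1],[0,0,0,0,0,0,0],[0,0,0,0,0,0,0],[0,0,0,0,0,0,0],[0,0,0,0,0,0,0],[0,0,0,0,0,0,0],[0,0,0,0,0,0,0],[0,0,0,0,0,0,0]]'
```

```text
time: 3.15
tool_pos: [0.544, 0.0535, 0.0615]
ee_rot: [-3.139, -0.62, -0.195]
wrist_force: [0.7, -0.9, -0.0]
width: 0.0412
finger_force: 0.0
```

```bash
python3 -m pendant '[[0,0,0,0,0,0,0],[0,0,0,0,0,0,0],[0,0,0,0,0,0,0],[0,0,0,0,0,0,0],[0,0,0.8,0,0,0,0],[-1.5,-0.3,0.4,0,0,0,0],[-2,-0.5,0.2,0,0,0,0]]'
```

```text
time: 3.85
tool_pos: [0.5096, 0.0456, 0.0769]
ee_rot: [-3.138, -0.622, -0.195]
wrist_force: [-0.7, -0.4, -0.5]
width: 0.0296
finger_force: 30.0
```

```bash
python3 -m pendant '[[-2.5,-2,2,0,0,0,0],[-2.5,-2,2.5,0,0,0,0],[-1,-4,1,0,0,0,0],[0,-4,0,0,0,0,0],[0,-4,0,0,0,0,0],[0,-3.6,0,0,0,0,0],[0,0,-3.3,0,0,0,0],[0,0,-3.3,0,0,0,0]]' && python3 -m pendant '[[0,0,0,0,0,0,0],[0,0,0,0,0,0,0.5],[0,0,0,0,0,0,0.5],[0,0,0,0,0,0,0.5],[0,0,0,0,0,0,0.5],[0,0,3.5,0,0,0,0.8],[0,2,4,0,0,0,1]]'
```

```text
time: 4.65
tool_pos: [0.4497, -0.1535, 0.0663]
ee_rot: [-3.141, -0.624, -0.197]
wrist_force: [1.2, 0.8, -1.4]
width: 0.0296
finger_force: 30.0
time: 5.35
tool_pos: [0.4481, -0.1312, 0.1392]
ee_rot: [-3.137, -0.617, -0.199]
wrist_force: [1.1, 0.4, 0.1]
width: 0.0592
finger_force: 0.0
```

```bash
python3 -m pendant '[[0,4,0.8,0,0,1.3,0.8],[0,4,0.8,0,0,1.3,0.8],[0,4,0.8,0,0,1.3,0.8],[0,4,0.8,0,0,1.3,0.8],[0,4,0,0,0,1.3,0.8],[0,4,0,0,0,1.3,0.8],[0,4,0,0,0,1.3,0.8],[0,0,0,0,0,0,0.8]]' && python3 -m pendant '[[2.5,0,-2.5,0,0,0,0.8],[2.5,0,-2.5,0,0,0,0.8],[0.5,0,-0.5,0,0,0,0.8],[0,0,0,0,0,0,0.8]]'
```

```text
time: 6.15
tool_pos: [0.4484, 0.1549, 0.1726]
ee_rot: [-3.136, -0.621, -0.027]
wrist_force: [0.6, -0.2, 1.2]
width: 0.0755
finger_force: 0.0
time: 6.55
tool_pos: [0.5037, 0.1482, 0.1153]
ee_rot: [-3.14, -0.617, -0.037]
wrist_force: [-0.6, -0.3, 0.9]
width: 0.0752
finger_force: 0.0
```

```bash
python3 -m pendant '[[2.3,0.2,-2.5,0,0,0.8,0.8],[2.3,0.1,-2.5,0,0,0,0.8],[0,0,0,0,0,0,0.8],[0,0,0,0,0,0,0],[0,0,0,0,0,0,0],[0,0,0,0,0,0,0],[0,0,0,0,0,0,0],[0,0,0,0,0,0,0]]' && python3 -m pendant '[[0,0,0,0,0,0,0],[0,0,0,0,0,0,0]]'
```

```text
time: 7.35
tool_pos: [0.5502, 0.1528, 0.0679]
ee_rot: [-3.138, -0.622, -0.022]
wrist_force: [-1.3, 0.0, 2.3]
width: 0.0398
finger_force: 30.0
time: 7.55
tool_pos: [0.5505, 0.1528, 0.0678]
ee_rot: [-3.138, -0.622, -0.022]
wrist_force: [-2.8, 0.3, 6.2]
width: 0.0395
finger_force: 30.0
```

```bash
python3 -m pendant '[[0,0,0.8,0,0,0,0],[-1.5,0,0.4,0,0,0,0],[-2.5,0,0.4,0,0,0,0],[-3,0,2,0,0,0,0],[-3,0,3,0,0,0,0],[0,-4,1,0,0,0,0],[0,-4,0,0,0,0,0]]'
```

```text
time: 8.25
tool_pos: [0.4502, 0.0751, 0.1459]
ee_rot: [-3.138, -0.626, -0.012]
wrist_force: [0.6, -1.0, -1.2]
width: 0.0396
finger_force: 30.0
```

```bash
python3 -m pendant '[[0,-4.2,0,0,0,0,0],[0,-4.2,0,0,0,0,0],[0,-4.2,0,0,0,0,0],[0,-4.2,0,0,0,0,0],[0,-4.2,0,0,0,0,0],[0,-4.2,0,0,0,0,0],[0,-4,0,0,0,0,0],[0,0,0,0,0,0,0]]' && python3 -m pendant '[[0,0,-3,0,0,0,0],[0,0,-3,0,0,0,0],[0,0,0,0,0,0,0],[0,0,0,0,0,0,0.5],[0,0,0,0,0,0,0.5],[0,0,0,0,0,0,0.5],[0,0,4,0,0,0,0.5],[0,0,4,0,0,0,0.9]]'
```

```text
time: 9.05
tool_pos: [0.4493, -0.2245, 0.1424]
ee_rot: [-3.139, -0.619, -0.029]
wrist_force: [-0.0, 0.4, -0.6]
width: 0.0392
finger_force: 30.0
time: 9.85
tool_pos: [0.4497, -0.2189, 0.1635]
ee_rot: [-3.137, -0.619, -0.023]
wrist_force: [-0.8, -0.9, 1.0]
width: 0.0522
finger_force: 0.0
```

```bash
python3 -m pendant '[[2,0.5,1,0,7.1,0,0.9],[2,0.5,1,0,7.1,0,0.9],[2,0.5,1,0,7.1,0,0.9],[2,0.5,1,0,7.1,0,0.9],[2,0.3,0,0,7.1,0,0.9],[2,0,0,0,0,0,0.9],[0,0,0,0,0,0,0.9]]'
python3 - <<'E'
from h import *
import cv2
p=imaging.camera_params("wrist"); im=imaging.snapshot("wrist")
cv2.imwrite("pics/w2.png",im[:,:,::-1]); np.savez("w2.npz",K=p["camera_matrix"],R=p["R"],t=p["t"])
E
```

```text
time: 10.55
tool_pos: [0.5728, -0.1958, 0.2021]
ee_rot: [3.132, -0.001, -0.015]
wrist_force: [-0.3, -1.7, -0.1]
width: 0.0843
finger_force: 0.0
```

View pics/w2.png

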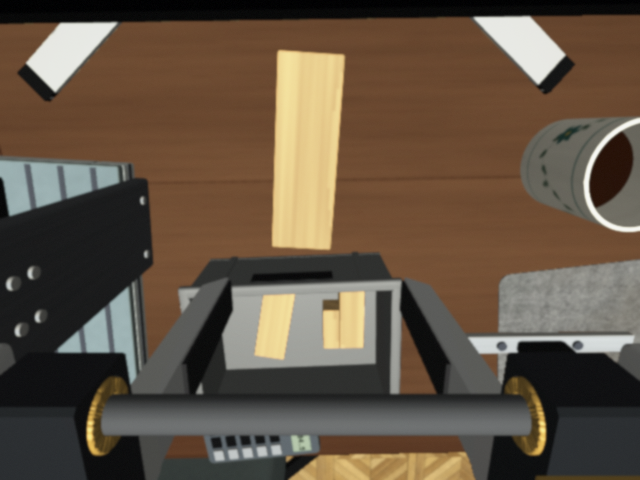

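Run:
```python
from h import *
f=np.load("w2.npz");p=dict(camera_matrix=f["K"],R=f["R"],t=f["t"])
W=np.array([ray(p,q,.022)[:2] for q in [(278,51),(344,54),(331,248),(272,246)]]);print(W.round(4).tolist(),W.mean(0).round(4))
d=W[:2].mean(0)-W[2:].mean(0);print(np.linalg.norm(d),np.degrees(np.arctan2(d[1],d[0])))
print([ray(p,q,.085)[:2].round(3).tolist() for q in [(180,288),(402,281)]])
```

```text
[[0.7121, -0.1691], [0.7091, -0.2233], [0.5416, -0.2117], [0.5446, -0.1561]] [ 0.6268 -0.1901]
0.16796421548825272 -4.198369976438156
[[0.531, -0.089], [0.533, -0.265]]
```

```bash
python3 -m pendant '[[0.6,0.5,-4,0,0,-1.7,0.9],[0.6,0.4,-4,0,0,-1.7,0.9],[0,0,-4,0,0,0,0.9],[0,0,-3.5,0,0,0,0.9],[0,0,-2.2,0,0,0,0.9],[0,0,0,0,0,0,0.9],[0,0,0,0,0,0,0.9]]'
```

```text
time: 11.3
tool_pos: [0.5816, -0.1881, 0.0272]
ee_rot: [3.131, -0.002, -0.078]
wrist_force: [-0.0, -0.6, 0.5]
width: 0.0847
finger_force: 0.0
```

```bash
python3 -m pendant '[[0.3,0,-0.6,0.5,0,0.3,0.9],[0,0,0,0,0,0,0.9],[0,0,0,0,0,0,0.2],[0,0,0,0,0,0,0.2],[0,0,0,0,0,0,0.2],[0,0,0,0,0,0,0.2],[0,0,0,0,0,0,0.2],[0,0,0,0,0,0,0.2]]' && python3 -m pendant '[[0,0,1,0,0,0,0.2],[0,0,2,0,0,0,0.2],[0,0,4,0,0,0,0.2],[0,0,4,0,0,0,0.2],[0,0,0,0,0,0,0.2]]'
python3 - <<'E'
from h import *
import cv2
cv2.imwrite("pics/s1.png",imaging.snapshot("side")[200:400,230:430,::-1])
print(robot.get_obs()["ee_rot"],robot.get_obs()["wrist_torque"])
E
```

```text
time: 12.1
tool_pos: [0.5851, -0.1873, 0.0197]
ee_rot: [3.141, -0.0, -0.072]
wrist_force: [0.1, 1.0, 1.8]
width: 0.0558
finger_force: 30.0
time: 12.6
tool_pos: [0.586, -0.1885, 0.1369]
ee_rot: [3.137, -0.006, -0.071]
wrist_force: [-4.2, -0.5, 1.0]
width: 0.0557
finger_force: 30.0
[ 3.13801119 -0.0038773  -0.0718905 ] [ 0.06287988  0.35785434 -0.00820491]
```

```bash
python3 -m pendant '[[-4,0.8,0.3,0,0,0,0.2],[-4,0.8,0.3,0,0,0,0.2],[-4,1,0.3,0,0,0,0.2],[-4,1,0,0,0,0,0.2],[-3.6,2.5,0,0,0,0,0.2],[0,4.1,0,0,0,0,0.2],[0,4.1,0,0,0,0,0.2],[0,4.1,0,0,0,0,0.2]]' && python3 -m pendant '[[0,4.1,0,0,0,0,0.2],[0,4.1,0,0,0,0,0.2],[0,4.1,0,0,0,0,0.2],[0,3.6,0,0,0,0,0.2],[0,0,-2,0,0,0,0.2],[0,0,-2,0,0,0,0.2],[0,0,0,0,0,0,0.2]]'
python3 - <<'E'
from h import *
import cv2
p=imaging.camera_params("wrist"); im=imaging.snapshot("wrist")
cv2.imwrite("pics/w3.png",im[:,:,::-1]); np.savez("w3.npz",K=p["camera_matrix"],R=p["R"],t=p["t"])
print(robot.get_obs()["tool_pos"],robot.get_obs()["ee_rot"])
E
```

```text
time: 13.45
tool_pos: [0.3884, -0.0025, 0.1383]
ee_rot: [3.141, -0.001, -0.074]
wrist_force: [0.3, -0.1, -1.3]
width: 0.0557
finger_force: 30.0
time: 14.15
tool_pos: [0.3864, 0.1552, 0.0952]
ee_rot: [3.138, 0.007, -0.071]
wrist_force: [-0.1, -0.2, -1.2]
width: 0.056
finger_force: 30.0
[0.38756326 0.15526704 0.09691542] [ 3.13939286  0.00377288 -0.07166836]
```

View pics/w3.png

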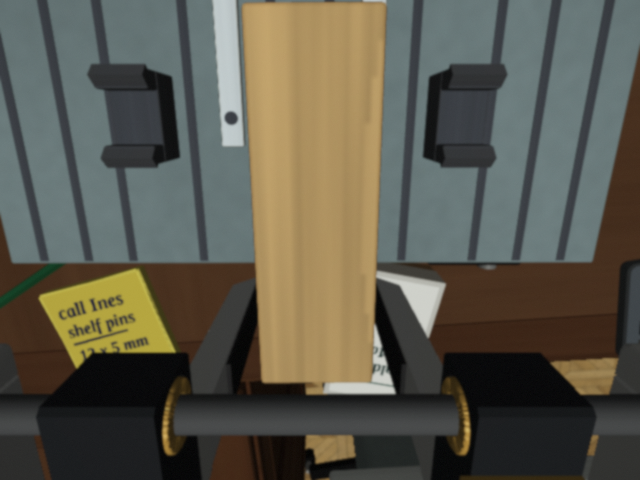

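Run:
```python
from h import *
import cv2
f=np.load("w3.npz");p=dict(camera_matrix=f["K"],R=f["R"],t=f["t"])
obj=np.array([[85,28,0],[85,-28,0],[-85,-28,0],[-85,28,0]],float)/1000
ok,r,t=cv2.solvePnP(obj,np.array([[244,4],[386,3],[374,381],[263,381]],float),p["camera_matrix"],None)
Rw=p["R"].T@cv2.Rodrigues(r)[0];c=p["R"].T@(t[:,0]-p["t"])
print("board top centre",c.round(4),"xaxis",Rw[:,0].round(3),"yaxis",Rw[:,1].round(3))
def s(n,L,z): print(n,[ray(p,q,z)[:2].round(4).tolist() for q in L])
s("Lstrip front outer,inner",[(222,146),(244,146)],.046)
s("postL rear edge, front edge (top)",[(95,65),(145,65),(105,166),(157,166)],.075)
s("postR",[(450,65),(505,65),(440,166),(494,166)],.075)
s("slot L (rear wall, front wall) floor",[(135,88),(135,146)],.063)
s("slot R",[(467,88),(467,146)],.063)
s("slot L inner-top",[(135,88),(135,146)],.075); s("R",[(467,88),(467,146)],.075)
```

```text
board top centre [0.4285 0.1513 0.0937] xaxis [ 0.997 -0.063 -0.041] yaxis [ 0.062  0.998 -0.008]
Lstrip front outer,inner [[0.4595, 0.2007], [0.4587, 0.1888]]
postL rear edge, front edge (top) [[0.4999, 0.2454], [0.4983, 0.2231], [0.4556, 0.2511], [0.4538, 0.2263]]
postR [[0.4886, 0.0872], [0.4868, 0.0626], [0.444, 0.0907], [0.4421, 0.0648]]
slot L (rear wall, front wall) floor [[0.4904, 0.2347], [0.4635, 0.2403]]
slot R [[0.4789, 0.0748], [0.4514, 0.0736]]
slot L inner-top [[0.4892, 0.2296], [0.4638, 0.2349]]
R [[0.4784, 0.0792], [0.4525, 0.0782]]
```

```bash
python3 -m pendant '[[0,0.7,-0.7,0,-1.8,0,0.2],[0,0,-0.8,0,0,0,0.2],[2.4,-0.17,0,0,0,0,0.2],[2.4,-0.17,0,0,0,0,0.2],[2.4,-0.17,0,0,0,0,0.2],[2.4,-0.17,0,0,0,0,0.2],[0,0,0,0,0,0,0.2],[0,0,0,0,0,0,0.2]]'
python3 - <<'E'
from h import *
import cv2
p=imaging.camera_params("wrist"); im=imaging.snapshot("wrist")
cv2.imwrite("pics/w4.png",im[:,:,::-1]); np.savez("w4.npz",K=p["camera_matrix"],R=p["R"],t=p["t"])
print(robot.get_obs()["tool_pos"],robot.get_obs()["ee_rot"])
E
```

```text
time: 15.0
tool_pos: [0.4849, 0.1552, 0.0835]
ee_rot: [-3.14, -0.03, -0.073]
wrist_force: [-0.3, 1.0, -1.2]
width: 0.0557
finger_force: 30.0
[0.48438052 0.15537181 0.0834352 ] [-3.14042858 -0.03004226 -0.07251299]
```

View pics/w4.png

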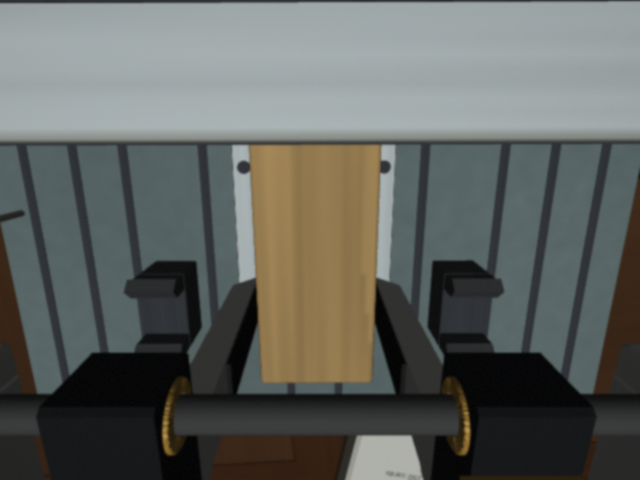

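```bash
python3 -m pendant '[[0,0,-0.8,0,0,0,0.2],[0,0,-0.8,0,0,0,0.2],[0,0,-0.5,0,0,0,0.2],[0,0,0,0,0,0,0.2],[0,0,0,0,0,0,0.2]]'
```

```text
time: 15.55
tool_pos: [0.4847, 0.1557, 0.0622]
ee_rot: [-3.14, -0.031, -0.072]
wrist_force: [0.2, 0.7, -1.7]
width: 0.0556
finger_force: 30.0
```

```bash
python3 -m pendant '[[0,0,-0.2,0,0,0,0.2],[0,0,0,0,0,0,0.2],[0,0,0,0,0,0,0.2]]'
```

```text
time: 15.85
tool_pos: [0.4852, 0.1557, 0.0607]
ee_rot: [-3.14, -0.032, -0.072]
wrist_force: [-0.8, -0.0, -1.1]
width: 0.0557
finger_force: 30.0
```

```bash
python3 -m pendant '[[0.5,-0.03,0,0,0,0,0.2],[0.5,-0.03,0,0,0,0,0.2],[0,0,-0.1,0,0,0,0.2],[0,0,0,0,0,0,0.2]]'
```

```text
time: 16.25
tool_pos: [0.4964, 0.155, 0.0605]
ee_rot: [-3.14, -0.034, -0.072]
wrist_force: [1.2, -0.6, 2.3]
width: 0.056
finger_force: 30.0
```

```bash
python3 -m pendant '[[0.3,-0.02,0,0,0,0,0.2],[0.2,-0.01,0,0,0,0,0.2],[0,0,0,0,0,0,0.2],[0,0,0,0,0,0,0.2]]'
```

```text
time: 16.65
tool_pos: [0.4993, 0.1548, 0.0596]
ee_rot: [-3.14, -0.03, -0.072]
wrist_force: [-3.2, 0.1, 5.0]
width: 0.0559
finger_force: 30.0
```

```bash
python3 -m pendant '[[0.2,-0.01,0,0,0,0,0.2],[0,0,0,0,0,0,0.2],[0,0,0,0,0,0,0.2]]' && python3 -m pendant '[[0.2,-0.01,0,0,0,0,0.2],[0,0,0,0,0,0,0.2],[0,0,0,0,0,0,0.2]]'
```

```text
time: 16.95
tool_pos: [0.4994, 0.1548, 0.0596]
ee_rot: [-3.141, -0.025, -0.072]
wrist_force: [-8.4, -0.2, 9.0]
width: 0.0555
finger_force: 30.0
time: 17.25
tool_pos: [0.4994, 0.1548, 0.0595]
ee_rot: [-3.141, -0.021, -0.072]
wrist_force: [-13.1, 0.1, 13.1]
width: 0.0557
finger_force: 30.0
```

```bash
python3 -m pendant '[[0,0,0,0,0,0,0.7],[0,0,0,0,0,0,0.7],[0,0,0,0,0,0,0.7],[0,0,2,0,0,0,0.7],[-4,0.3,3,0,0.9,0,0.7],[-4,0.3,0,0,0.9,0,0.4],[-2,0.1,0,0,0,0,0],[0,0,0,0,0,0,0]]'
python3 - <<'E'
from h import *
import cv2
p=imaging.camera_params("wrist"); im=imaging.snapshot("wrist")
cv2.imwrite("pics/w5.png",im[:,:,::-1]); np.savez("w5.npz",K=p["camera_matrix"],R=p["R"],t=p["t"])
print(robot.get_obs()["tool_pos"],robot.get_obs()["ee_rot"])
E
```

```text
time: 18.05
tool_pos: [0.4027, 0.1618, 0.1095]
ee_rot: [3.141, -0.001, -0.071]
wrist_force: [0.3, 0.1, -0.2]
width: 0.0449
finger_force: 0.0
[0.4040919  0.16168091 0.109559  ] [ 3.14093890e+00 -1.61571165e-03 -7.13168188e-02]
```

View pics/w5.png

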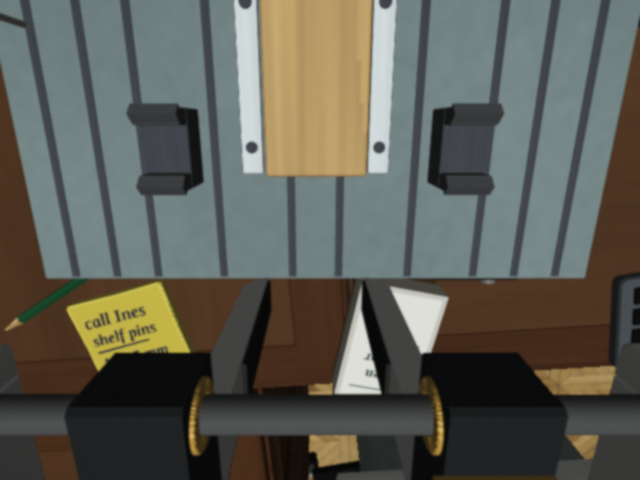

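```bash
python3 -m pendant '[[0,0,-2.5,0,0,0,0],[0.5,-0.2,-2.1,0,0,0,0],[2.5,-0.2,0,0,0,0,0],[0.7,0,0,0,0,0,0],[0.3,0,0,0,0,0,0],[0,0,0,0,0,0,0]]'
python3 - <<'E'
from h import *
f=np.load("w5.npz");p=dict(camera_matrix=f["K"],R=f["R"],t=f["t"])
def s(n,L,z): print(n,[ray(p,q,z)[:2].round(4).tolist() for q in L])
s("board front top",[(266,176),(366,177)],.062)
s("strips front",[(243,174),(388,174)],.046)
s("slotL",[(163,123),(163,176)],.075);s("slotR",[(463,123),(463,175)],.075)
s("outer L",[(155,103),(163,194)],.075);s("outer R",[(475,103),(468,194)],.075)
s("post sides L out,in; R in,out",[(128,103),(178,103),(454,103),(503,103)],.075)
f=np.load("w2.npz");p=dict(camera_matrix=f["K"],R=f["R"],t=f["t"])
s("bar left end",[(470,336),(473,352)],.012)
E
```

```text
time: 18.7
tool_pos: [0.445, 0.1576, 0.0638]
ee_rot: [3.141, -0.001, -0.072]
wrist_force: [0.4, -0.3, 0.2]
width: 0.0006
finger_force: 0.0
board front top [[0.4584, 0.185], [0.4539, 0.1297]]
strips front [[0.4587, 0.2007], [0.4525, 0.1147]]
slotL [[0.4901, 0.232], [0.4639, 0.2368]]
slotR [[0.4793, 0.0817], [0.4532, 0.0808]]
outer L [[0.4998, 0.2342], [0.4545, 0.2385]]
outer R [[0.4884, 0.0761], [0.4429, 0.0778]]
post sides L out,in; R in,out [[0.5007, 0.2475], [0.4989, 0.2228], [0.4891, 0.0865], [0.4874, 0.0623]]
bar left end [[0.4388, -0.357], [0.4196, -0.3621]]
```

```bash
python3 -m pendant '[[0.2,0,0,0,0,0,0],[0.2,0,0,0,0,0,0],[0.2,0,0,0,0,0,0],[0.1,0,0,0,0,0,0],[0,0,0,0,0,0,0]]'
```

```text
time: 19.2
tool_pos: [0.4477, 0.1577, 0.0637]
ee_rot: [3.14, 0.008, -0.071]
wrist_force: [-9.1, 0.8, 7.7]
width: 0.0003
finger_force: 4.7
```

```bash
python3 -m pendant '[[-2,0,0.5,0,0,0,0],[-1,-1,4,0,0,0,0.3],[-1,-3,3,0,0,0,0.8],[0,-4.5,2,0,0,0,0.8],[0,-4.5,2,0,0,0.5,0.8],[0,-4.5,2,0,0,0.5,0.8],[0,-4.5,0,0,0,0.5,0.8],[0,-4.5,0,0,0,0.5,0.8]]' && python3 -m pendant '[[0,-4.5,0,0,0,0.5,0.8],[0,-4.5,0,0,0,0.5,0.8],[0,-4.5,0,0,0,0.5,0.8],[0,-4.5,0,0,0,0,0.8],[0,-4.5,0,0,0,0,0.8],[0,-4.5,0,0,0,0,0.8],[-2,-4.2,0,0,0,0,0.8],[0,0,0,0,0,0,0.8]]'
python3 - <<'E'
from h import *
import cv2
p=imaging.camera_params("wrist"); im=imaging.snapshot("wrist")
cv2.imwrite("pics/w6.png",im[:,:,::-1]); np.savez("w6.npz",K=p["camera_matrix"],R=p["R"],t=p["t"])
print(robot.get_obs()["tool_pos"],robot.get_obs()["ee_rot"])
corn=T(.426,-.4313,-.014,[[.01,.1,.012],[.01,-.1,.012],[-.01,.1,.012],[-.01,-.1,.012],[0,.025,.038],[0,-.025,.038]])
q=proj(p,corn);print(q.round(0).tolist())
m=((im.min(2)>150)&(im.max(2).astype(int)-im.min(2)<30)).astype(np.uint8)
n,l,s,c=cv2.connectedComponentsWithStats(m)
for i in range(1,n):
    if s[i,4]>300: print(s[i],c[i].round(), [v.tolist() for v in cv2.boxPoints(cv2.minAreaRect(np.argwhere(l==i)[:,::-1].astype(np.float32))).round(0)])
E
```

```text
time: 20.0
tool_pos: [0.4113, -0.1093, 0.2001]
ee_rot: [3.139, -0.004, -0.036]
wrist_force: [0.7, -0.7, 0.4]
width: 0.0531
finger_force: 0.0
time: 20.8
tool_pos: [0.3885, -0.424, 0.1976]
ee_rot: [3.139, 0.002, -0.017]
wrist_force: [-0.0, 0.5, 0.1]
width: 0.0755
finger_force: 0.0
[ 0.38978154 -0.42152497  0.19782863] [ 3.14096880e+00  6.72060535e-04 -1.50591636e-02]
[[211.0, 163.0], [433.0, 162.0], [213.0, 185.0], [432.0, 184.0], [293.0, 178.0], [352.0, 177.0]]
[ 211  160  221   23 3389] [322. 171.] [[211.0, 162.0], [431.0, 159.0], [431.0, 181.0], [211.0, 184.0]]
[ 44 250  33  57 469] [ 58. 270.] [[43.0, 251.0], [57.0, 246.0], [77.0, 305.0], [63.0, 309.0]]
```

Run:
```python
from h import *
f=np.load("w6.npz");p=dict(camera_matrix=f["K"],R=f["R"],t=f["t"])
W=np.array([ray(p,q,.012)[:2] for q in [(211,162),(431,159),(431,181),(211,184)]]);print(W.round(4).tolist(),W.mean(0))
import cv2
im=cv2.imread("pics/w6.png"); m=(im[150:215,260:390].max(2)<70); a=np.argwhere(m)[:,::-1]+[260,150]; print(a.min(0),a.max(0),len(a),np.percentile(a,[5,50,95],axis=0))
print([ray(p,q,.038)[:2].round(4).tolist() for q in [(a[:,0].min(),178),(a[:,0].max(),178)]])
```

```text
[[0.4382, -0.3315], [0.4373, -0.5291], [0.4175, -0.5305], [0.4185, -0.3296]] [ 0.42786758 -0.43016873]
[293 165] [349 182] 942 [[296. 166.]
 [321. 174.]
 [346. 182.]]
[[0.4261, -0.4062], [0.4252, -0.4534]]
```

```bash
python3 -m pendant '[[1.9,-0.4,-4,0,0,0.3,0.8],[1.9,-0.3,-4,0,0,0.3,0.8],[0,0,-4,0,0,0,0.8],[0,0,-3,0,0,0,0.8],[0,0,0,0,0,0,0.8],[0,0,0,0,0,0,0.8]]'
```

```text
time: 21.45
tool_pos: [0.4297, -0.4255, 0.0491]
ee_rot: [3.141, -0.0, 0.001]
wrist_force: [0.8, -0.5, 0.8]
width: 0.0755
finger_force: 0.0
```

```bash
python3 -m pendant '[[-0.2,-0.4,-1.2,0,0,-0.4,0.8],[0,0,-0.9,0,0,0,0.8],[0,0,0,0,0,0,0.8],[0,0,0,0,0,0,0.2],[0,0,0,0,0,0,0.2],[0,0,0,0,0,0,0.2],[0,0,0,0,0,0,0.2],[0,0,0,0,0,0,0.2]]'
```

```text
time: 22.25
tool_pos: [0.4272, -0.4304, 0.0279]
ee_rot: [3.141, -0.0, -0.007]
wrist_force: [0.8, 0.3, 1.5]
width: 0.0495
finger_force: 30.0
```

```bash
python3 -m pendant '[[0,0,2,0,0,0,0.2],[0,0,4,0,0,0,0.2],[0,2,4,0,0,0,0.2],[0,4.3,2,0,0,0,0.2],[0,4.4,0,0,0,0,0.2],[0,4.4,0,0,0,0,0.2],[0,4.4,0,0,0,0,0.2],[0,4.4,0,0,0,0,0.2]]' && python3 -m pendant '[[0,4.4,0,0,0,-0.6,0.2],[0.5,4.4,0,0,0,-0.6,0.2],[0.5,4.4,0,0,0,-0.6,0.2],[0.5,4.4,0,0,0,-0.6,0.2],[0.5,4.4,0,0,0,-0.6,0.2],[0.5,4.4,0,0,0,-0.6,0.2],[0.5,4.4,0,0,0,0,0.2],[0.5,3.8,-1,0,0,0,0.2]]' && python3 -m pendant '[[0.2,0,-1,0,0,0,0.2],[0,0,0,0,0,0,0.2],[0,0,0,0,0,0,0.2]]'
```

```text
time: 23.05
tool_pos: [0.4261, -0.1894, 0.1462]
ee_rot: [-3.141, 0.002, -0.008]
wrist_force: [0.9, 0.5, -3.5]
width: 0.0494
finger_force: 30.0
time: 23.85
tool_pos: [0.4623, 0.1569, 0.1378]
ee_rot: [3.141, -0.002, -0.069]
wrist_force: [0.8, 0.3, -3.4]
width: 0.0497
finger_force: 30.0
time: 24.15
tool_pos: [0.4633, 0.1536, 0.1264]
ee_rot: [3.139, 0.002, -0.071]
wrist_force: [-0.4, -0.1, -4.2]
width: 0.0499
finger_force: 30.0
```

```bash
python3 -m pendant '[[0.7,0.2,-1,0,0,0,0.2],[0,0,-0.9,0,0,0,0.2],[0,0,0,0,0,0,0.2],[0,0,0,0,0,0,0.2],[0,0,0,0,0,0,0.2]]'
python3 - <<'E'
from h import *
import cv2
p=imaging.camera_params("wrist"); im=imaging.snapshot("wrist"); cv2.imwrite("pics/w7.png",im[:,:,::-1])
o=robot.get_obs();print(o["tool_pos"],o["ee_rot"])
m=((im.min(2)>150)&(im.max(2).astype(int)-im.min(2)<30)).astype(np.uint8); m[430:]=0
n,l,s,c=cv2.connectedComponentsWithStats(m)
for i in range(1,n):
    if s[i,4]>300: 
        r=np.argwhere(l==i)[:,::-1].astype(np.float32)
        b=cv2.boxPoints(cv2.minAreaRect(r)); print(s[i],b.round(0).tolist(),[ray(p,q,o["tool_pos"][2]-.016)[:2].round(4).tolist() for q in b])
x,y=.4714,.1555
print(proj(p,T(x,y,-.0714,[[.0,.1,.0],[.0,-.1,.0]])+[0,0,.08]).round(0).tolist())
E
```

```text
time: 24.65
tool_pos: [0.4712, 0.1563, 0.1087]
ee_rot: [3.141, -0.0, -0.071]
wrist_force: [0.0, 0.5, -4.2]
width: 0.0497
finger_force: 30.0
[0.47132664 0.15645687 0.1088575 ] [ 3.14088177e+00 -6.44944883e-04 -7.05653051e-02]
[    0     0   640    77 49154] [[-0.0, 0.0], [639.0, 0.0], [639.0, 76.0], [0.0, 76.0]] [[0.612, 0.2787], [0.5928, 0.011], [0.5627, 0.0062], [0.5829, 0.2876]]
[ 238   96   27  169 3043] [[238.0, 96.0], [258.0, 95.0], [265.0, 263.0], [245.0, 264.0]] [[0.5672, 0.1842], [0.5669, 0.175], [0.4871, 0.1806], [0.4874, 0.1909]]
[ 364   96   26  169 3027] [[363.0, 264.0], [369.0, 95.0], [390.0, 96.0], [384.0, 265.0]] [[0.4832, 0.1309], [0.5632, 0.1252], [0.5623, 0.1162], [0.4821, 0.1207]]
[ 122  272  388   32 7068] [[122.0, 272.0], [509.0, 272.0], [509.0, 303.0], [122.0, 303.0]] [[0.4876, 0.2536], [0.4735, 0.0571], [0.456, 0.0559], [0.4705, 0.2573]]
[353 371  33  23 600] [[353.0, 371.0], [385.0, 371.0], [385.0, 393.0], [353.0, 393.0]] [[0.4207, 0.1389], [0.4194, 0.1213], [0.4051, 0.1216], [0.4063, 0.1396]]
[[134.0, 279.0], [499.0, 279.0]]
```

```bash
python3 -m pendant '[[0,0,-0.5,0,0,0,0.2],[0,0,-0.5,0,0,0,0.2],[0,0,0,0,0,0,0.2],[0,0,0,0,0,0,0.2]]' && python3 -m pendant '[[0,0,-0.4,0,0,0,0.2],[0,0,0,0,0,0,0.2],[0,0,0,0,0,0,0.2]]'
```

```text
time: 25.1
tool_pos: [0.4708, 0.1566, 0.0981]
ee_rot: [3.14, 0.001, -0.07]
wrist_force: [-0.3, -0.2, -3.8]
width: 0.0493
finger_force: 30.0
time: 25.4
tool_pos: [0.471, 0.1566, 0.0943]
ee_rot: [3.141, 0.0, -0.07]
wrist_force: [-0.6, 0.9, -4.3]
width: 0.0493
finger_force: 30.0
```

```bash
python3 -m pendant '[[0,0,-0.4,0,0,0,0.2],[0,0,0,0,0,0,0.2],[0,0,0,0,0,0,0.2]]' && python3 -m pendant '[[0,0,-0.15,0,0,0,0.2],[0,0,0,0,0,0,0.2],[0,0,0,0,0,0,0.2]]'
```

```text
time: 25.7
tool_pos: [0.4709, 0.1566, 0.0902]
ee_rot: [3.141, 0.001, -0.07]
wrist_force: [0.1, -0.4, -4.0]
width: 0.05
finger_force: 30.0
time: 26.0
tool_pos: [0.4711, 0.1566, 0.089]
ee_rot: [3.141, 0.0, -0.07]
wrist_force: [-0.4, -0.2, -3.9]
width: 0.0499
finger_force: 30.0
```

```bash
python3 -m pendant '[[0,0,-0.1,0,0,0,0.2],[0,0,0,0,0,0,0.2],[0,0,0,0,0,0,0.2]]' && python3 -m pendant '[[0,0,-0.1,0,0,0,0.2],[0,0,0,0,0,0,0.2],[0,0,0,0,0,0,0.2]]'
```

```text
time: 26.3
tool_pos: [0.4713, 0.1566, 0.0887]
ee_rot: [3.141, -0.001, -0.07]
wrist_force: [-1.8, -0.3, 2.8]
width: 0.0498
finger_force: 30.0
time: 26.6
tool_pos: [0.4713, 0.1566, 0.0887]
ee_rot: [3.141, -0.001, -0.07]
wrist_force: [-4.5, -2.3, 6.5]
width: 0.0495
finger_force: 30.0
```

```bash
python3 -m pendant '[[0,0,0,0,0,0,0.75],[0,0,0,0,0,0,0.75],[0,0,0,0,0,0,0.75],[0,0,0,0,0,0,0.75],[0,0,2,0,0,0,0.75],[0,0,4,0,0,0,0.75],[-4,0,3,0,0,0,0.75],[-4,0,2,0,0,0,0.75]]' && python3 -m pendant '[[0,0,0,0,0,0,0.75]]'
python3 - <<'E'
from h import *
import cv2
p=imaging.camera_params("wrist"); im=imaging.snapshot("wrist")
d=imaging.snapshot("side")
L=cv2.resize(im[:300,80:560],(480,300)); 
Rr=cv2.resize(d[170:420,220:430],None,fx=1.5,fy=1.5)
c=np.zeros((400,800,3),np.uint8); c[:300,:480]=L; c[:375,482:482+315]=Rr
cv2.imwrite("pics/end.png",c[:,:,::-1])
m=((im.min(2)>150)&(im.max(2).astype(int)-im.min(2)<30)).astype(np.uint8); m[330:]=0
n,l,s,_=cv2.connectedComponentsWithStats(m)
for i in range(1,n):
    if s[i,4]>300 and s[i,2]>150: 
        b=cv2.boxPoints(cv2.minAreaRect(np.argwhere(l==i)[:,::-1].astype(np.float32))); W=np.array([ray(p,q,.073)[:2] for q in b]); print(s[i],W.round(4).tolist(),W.mean(0).round(4))
E
```

```text
time: 27.4
tool_pos: [0.3914, 0.1567, 0.1991]
ee_rot: [-3.142, -0.002, -0.071]
wrist_force: [0.4, -0.3, 0.2]
width: 0.0706
finger_force: 0.0
time: 27.5
tool_pos: [0.3902, 0.1573, 0.2012]
ee_rot: [-3.14, -0.007, -0.069]
wrist_force: [0.8, -0.3, 0.6]
width: 0.0705
finger_force: 0.0
[ 174    0  272  146 8748] [[0.5595, 0.2418], [0.5466, 0.0585], [0.4506, 0.0563], [0.4646, 0.2581]] [0.5053 0.1537]
```

View pics/end.png

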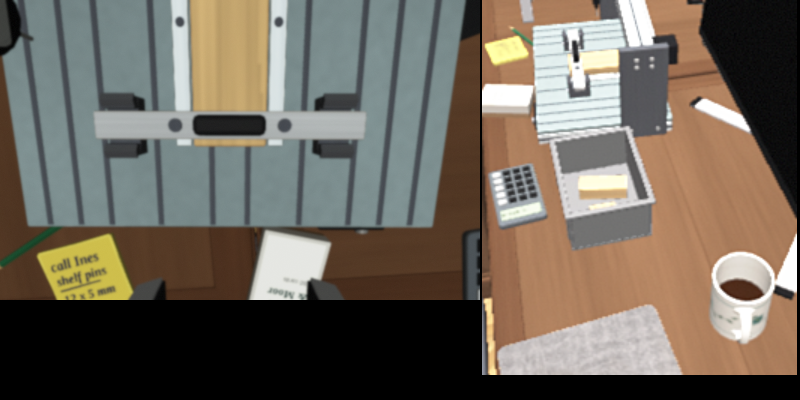

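The bar lies in both slots with its grip up. Its ends are at columns 95 and 365 and the posts at 102–145 and 317–358, so it sticks out about equally. The board is in the channel, both offcuts are in the box and the mug hasn't moved.

```bash
python3 -c "
from bench import robot
print(robot.close_job())"
```

```text
the job is handed in; nothing more can be done
None
```

The job is done and handed in at about 27.6 s: both offcuts are in the scrap box, the board is flat in the channel against the stop, the bar is down in both slots with its grip up and its ends about equal, and I left the mug alone.

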